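Unstack the specimen containers and set out the microscope bench

TASK

Two stacks of two were left on the biology bench; take them apart and set the bench out for the next practical: the flat round tin in the middle of the balance's pan, the square glass staining block in the middle of the light plate's white window, the specimen pot upright in the well of the wooden stand, and the slide box flat on the floor of the white tray, in its middle and lengthwise. Set each thing down right side up and gently, without dropping or knocking anything off, and leave the plant and the beaker where they are.

Things in the scene. Friction and masses are not known exactly. Their poses are not given: they have to be found in the camera images.
- tin_mid (a point): the sample tin: a flat round plain aluminium screw-top tin, 64 mm across (61 mm across in its lower 18 mm), 30 mm high, about 0.2 kg. The point is its centre, 15 mm above its underside; z is up. It starts standing on the bench as the bottom of one of the two stacks, with either the pot or the staining block on it
- slidebox_mid (a point): the slide box: a black plastic box with a white paper panel on top, 90 mm long (its x), 46 mm wide (its y), 30 mm high, about 0.15 kg. The point is its centre, 15 mm above its underside; z is up. It starts lying on the bench as the bottom of the other stack, with either the pot or the staining block on it
- pot_mid (a point): the specimen pot: an upright cylinder 55 mm high with a cream body 37 mm across (lower 40 mm) and a white screw lid 40 mm across (top 15 mm), about 0.07 kg. The point is its centre, 27.5 mm above its underside; z is up. It starts on top of the tin or of the slide box, either one
- block_mid (a point): the staining block: a solid square pale grey-green glass block, 40 x 40 mm (sides along its x and y), 20 mm high, with a shallow round dish drawn in its top, about 0.08 kg. The point is its centre, 10 mm above its underside; z is up. It starts on top of the tin or of the slide box, either one, turned any way
- balance_pan (a point): the electronic balance, fixed to the bench: a white housing 140 x 125 mm and 40 mm high, with a display at one end (its -x, away from the robot) and a round steel pan 96 mm across above it. The point is the middle of the pan's flat top face, 50 mm above the bench; z is up. The housing reaches from 80 mm towards its -x (the display) to 60 mm towards its +x from the pan's middle, and 62 mm to either side
- light_window (a point): the light plate, fixed to the bench: a flat black plate 130 (its x) x 120 mm (its y), 22 mm high, with a round white window 70 mm across in its middle. The point is the middle of the window, on the plate's flat top, 22 mm above the bench; z is up
- stand_well (a point): the pot stand, fixed to the bench: a square block of pale wood 110 x 110 mm, 26 mm high, with a round well 56 mm across and 14 mm deep in its middle. The point is the middle of the well's floor, 12 mm above the bench; z is up
- tray_floor (a point): the slide-box tray, fixed to the bench: a white plastic tray, outside 126 (its x) x 82 mm (its y) and 11 mm high, with walls 4 mm thick and a floor 4 mm thick, so 118 x 74 mm inside and 7 mm deep. The point is the middle of its inner floor, 4 mm above the bench; z is up
- plant_mid (a point): a bystander: a loose terracotta pot 98 mm across and 85 mm high with a purple plant, in all about 145 mm high and 150 mm across the leaves, at one of the far corners of the work. The point is in the middle of the pot, 42 mm above the bench
- beaker_mid (a point): a bystander: a loose empty glass beaker 68 mm across and 85 mm high, at the other far corner of the work. The point is in its middle, 42 mm above the bench
Not all that is in view belongs to the job. Leave any yellow look-alike of the part that bears light_window alone. There is more than one size of the part that bears pot_mid; the job needs the larger.

How it is judged:
By the outcome, as a careful person would: the job done as asked, in the order asked, and still so for the second after the job is handed in, with the robot touching nothing.
It also fails if it takes over 112 s, if anything falls off the work surface, if the arm or the gripper's body presses on something with over 40 N, if the wrist force passes 120 N, or if a joint passes its speed limit or range.

ROBOT

A 6-joint arm with a two-finger parallel gripper is mounted at the origin on the work surface. World frame = base frame: x ahead of the robot, y to its left, z up, the work surface at z = 0. Lengths are in m, angles in rad, forces in N, time in s.
With the tool pointing down it reaches from about 0.3 to 1 m from the base axis. Payload 5.1 kg.
Tool frame: the origin (TCP) lies on the centre line of the jaws, within the pads' length; the fingertips stand 14 mm ahead of it and the grasp point (between the pads) lies 5 mm behind it; z points along the fingers, y is the direction in which the jaws open and shut (so a half turn about z gives the same grasp; the last joint's range is limited). The gripper opens to 95 mm and grips with 3 to 60 N. Pads are 20 mm wide; open, the fingers measure 119 mm over their backs; the gripper's body (75 mm by 180 mm) begins 59 mm behind the grasp point.
Start: joints at [-1.411, 0.124, 1.65, -0, 1.367, -0.083], TCP at [0.156, -0.631, 0.229] pointing down, gripper open.
Joint ranges: [-2.61, 2.61], [-1.02, 2.33], [0.03, 2.71], [-1.35, 4.49], [0.32, 2.68], [-2.91, 2.91]. Speed limits (rad/s): [2.57, 2.57, 3.14, 3.14, 3.14, 3.14].

INTERFACE

Orientations are given as a 3x3 rotation matrix whose columns are the frame's x, y, z axes.
In Python, from plant import r gives the robot as it stands. The module is installed in compiled form; this text tells all that it offers.
- The arm moves only by the tool send_rows, never from a script. Its arguments are lists of equal length, an entry for each row: "twist": the turn, a rotation vector about the tool's x, y, z in degrees, a list of three; "translation": the shift along the tool's x, y, z in cm, a list of three; "hand": the finger opening in cm, from 0 to 9.51. A call has 1 to 20 rows; each row shifts and turns the commanded pose from where the row before left it, along the tool's axes as they then stand; what a row does not reach is not made up. A row lasts 1/10 s, in which the tool goes at most 50 mm and 8.59 degrees, less where a joint would pass 70% of its speed; a pose out of reach is approached as far as the arm can. A call is refused whole if a number of a shift passes 5 or a number of a turn 8.59, either way. A call with a gripper value outside its range is refused whole. The fingers move at their own pace and stop on an object; "grip_force" is the grip in N (left out, the last holds). Time passes only in rows, so rows that do not move let the fingers close. It gives the time, the measured TCP pose, the force and the opening at its end, in the units of the state.
- r.sense(): the state, without advancing time (a new reading comes with each control period).
- r.snapshot(name): name is "scene" or "side" or "wrist"; returns (picture, depth): 420x560x3 uint8, blue, green, red; 420x560 float32, m along the optical axis (not along the pixel's ray), 0 where there is no reading.
- r.camera_model(name): a dict with "mtx" (3x3 intrinsics, pixels), "dist_coeffs" ([k1, k2, p1, p2, k3] as OpenCV has them; the pictures are not rectified), "R" (3x3) and "t" (3): a world point X has camera coordinates R X + t. Camera axes: x right, y down, z forward; pixel columns grow to the right and rows downward; lengths in m; the calibration is good to about 2 mm. A picture is of the moment at which its call begins: read the wrist's pose just before it. camera_model takes no time and is no camera call; for the wrist camera it gives the pose at the moment of the call.
- r.job_done(): hands the job in, once; it reports no verdict.
The state is a dict: "time_s": time; "qpos": joint angles; "dq": joint speeds; "tau": joint torques, N m; "tool_pos": TCP position; "orientation": TCP orientation; "ft_force": force on the tool from outside, world axes, zero at the start; "ft_torque": the same for the moment, N m; "finger_gap": opening from 0.0 (shut) to 1.0 (fully open).
Only numpy, scipy, OpenCV 4.12 (cv2) and the standard library are available. Lean on these libraries where they do the work, as an engineer would, in place of code of your own. Each camera call takes 0.05 s, during which the arm holds its last target. There are 200 camera calls.

## Working session

There is one attempt and no reset: what is moved stays moved. The work goes in short steps, Python scripts to look and compute and a tool call to move; the robot and the scene stay as the last step left them, time stands still between calls to the robot, and variables do not carry over. Pictures are saved under pics/ and viewed, on a budget of 14 in all, crops included, one or two more only if the job needs it, and the job is handed in when it is done.

Besides the shell and the picture viewer there is one more tool, called as name(argument=value, ...) on one line, values as JSON. send_rows: Moves the arm, as the interface text tells. Its arguments: {"type":"object","properties":{"twist":{"type":"array"},"translation":{"type":"array"},"hand":{"type":"array"},"grip_force":{"type":"number"}},"required":["twist","translation","hand"]}

```bash
mkdir -p pics
cat > h.py <<'E'
import cv2, numpy as np
from plant import r
np.set_printoptions(precision=4, suppress=True)
def snap(name, fn=None):
    m=r.camera_model(name); p,d=r.snapshot(name)
    if fn: cv2.imwrite('pics/'+fn,p); np.savez('pics/'+fn[:-4]+'.npz',p=p,d=d,**{k:np.array(m[k]) for k in('mtx','dist_coeffs','R','t')})
    return p,d,m
def load(fn):
    z=np.load('pics/'+fn+'.npz'); return z['p'],z['d'],z
def plane(m,uv,z):
    uv=np.array(uv,float).reshape(-1,1,2)
    n=cv2.undistortPoints(uv,np.array(m['mtx']),np.array(m['dist_coeffs'])).reshape(-1,2)
    R=np.array(m['R']);t=np.array(m['t']).ravel();c=-R.T@t
    w=np.c_[n,np.ones(len(n))]@R
    return c+w*((z-c[2])/w[:,2])[:,None]
def cloud(m,d):
    h,w=d.shape;u,v=np.meshgrid(np.arange(w),np.arange(h))
    n=cv2.undistortPoints(np.stack([u,v],-1).reshape(-1,1,2).astype(float),np.array(m['mtx']),np.array(m['dist_coeffs'])).reshape(-1,2)
    P=np.c_[n,np.ones(len(n))]*d.reshape(-1,1)
    return ((P-np.array(m['t']).ravel())@np.array(m['R'])).reshape(h,w,3)
E
python3 - <<'E'
from h import *
s=r.sense();print(s)
for n in('scene','side','wrist'):
    p,d,m=snap(n,n+'0.png');print(n,-np.array(m['R']).T@np.array(m['t']).ravel(),np.array(m['mtx'])[0,0])
E
```

```text
{'time_s': 0.0, 'qpos': array([-1.4106,  0.1245,  1.6516, -0.    ,  1.3675, -0.0826]), 'dq': array([-0.001 , -0.0006,  0.0004,  0.0014,  0.0025, -0.0004]), 'tau': array([  0.0009, -41.7605, -35.9934,   0.0774,   0.0493,  -0.0002]), 'tool_pos': array([ 0.1561, -0.6304,  0.2274]), 'orientation': array([[ 0.9707,  0.2404, -0.0004],
       [ 0.2404, -0.9707,  0.002 ],
       [ 0.0001, -0.002 , -1.    ]]), 'ft_force': array([0.2834, 0.6764, 0.6389]), 'ft_torque': array([ 0.0142, -0.0284, -0.0244]), 'finger_gap': 0.9999173770933323}
scene [1.245  0.2686 0.9537] 427.0622543595734
side [ 0.619  -0.5229  0.8371] 381.5177477584092
wrist [ 0.2387 -0.6101  0.3835] 299.28103067657224
```

View pics/scene0.png

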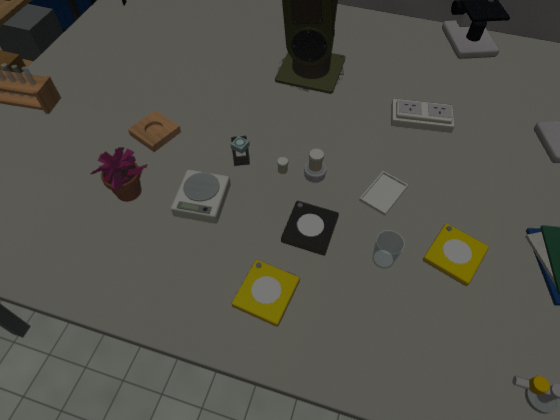

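View pics/side0.png

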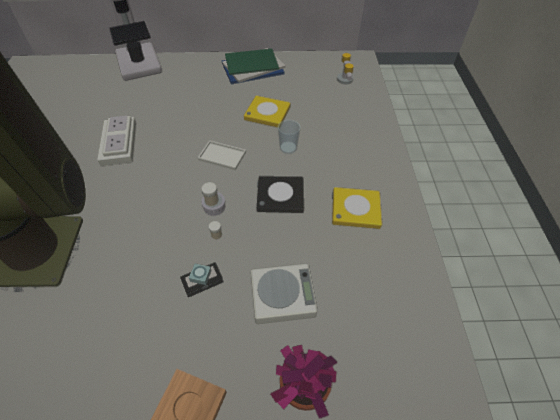

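The scene view shows:
- The pot on the tin at about (316,165), and the block on the slide box at (240,150).
- The balance at (202,190), the black light plate at (311,226), the stand at (155,130) and the tray at (384,192).
- The plant at (122,180) and the beaker at (387,250).

There are two sets of look-alikes:
- **Pots:** (316,160) on the tin and (283,165) loose. The one on the tin is larger and stands on a stack, so it fits.
- **Plates:** black at (311,226), yellow at (266,290) and (457,252). The black one fits.

Next I'll confirm these in one enlarged crop and measure them.

Run:
```python
from h import *
p,d,m=load('scene0');q,e,k=load('side0')
a=cv2.resize(p[120:270,215:365],(600,600),interpolation=cv2.INTER_CUBIC)
cv2.imwrite('pics/crop1.png',a)
for nm,(P,D,M) in {'scene':(p,d,m),'side':(q,e,k)}.items():
    C=cloud(M,D); Z=np.where(D>0,C[...,2],0)
    mask=((Z>0.006)&(Z<.16)).astype(np.uint8)
    n,lab,st,_=cv2.connectedComponentsWithStats(mask)
    print(nm)
    for i in range(1,n):
        if st[i,4]<60: continue
        pts=C[lab==i]; zt=np.percentile(pts[:,2],97)
        top=pts[pts[:,2]>zt-.006]
        (c,sz,an)=cv2.minAreaRect(top[:,:2].astype(np.float32)*1000)
        print(st[i],'ztop %.3f'%zt,'mean',top.mean(0)[:2],'rect',np.round(c,1),np.round(sz,1),round(an,1))
```

```text
scene
[ 442    0   68   59 2671] ztop 0.148 mean [-0.3116  0.5274] rect [-315.8  528.6] [121.1 135.7] 22.3
[ 275   52   71   41 1680] ztop 0.063 mean [0.0479 0.0361] rect [87.6  5.6] [ 97.3 202.2] 81.2
[   0   63   60   50 2023] ztop 0.137 mean [ 0.4467 -0.804 ] rect [ 445.1 -807.2] [18.9 88.6] 5.3
[ 391   98   64   34 1672] ztop 0.050 mean [0.1402 0.401 ] rect [139.4 401.4] [ 77.2 167.3] 8.6
[ 128  110   53   41 1181] ztop 0.030 mean [ 0.4539 -0.3726] rect [ 451.4 -373.1] [115.  112.5] 68.9
[534 121  26  42 754] ztop 0.038 mean [0.1137 0.7833] rect [125.1 773.9] [ 61.  157.9] 87.6
[231 136  19  29 461] ztop 0.053 mean [ 0.4511 -0.0924] rect [450.  -92.6] [38.8 44.4] 73.2
[  91  147   57   54 1695] ztop 0.140 mean [ 0.6856 -0.341 ] rect [ 682.2 -346.5] [71.2 68.2] 36.8
[304 148  23  34 555] ztop 0.088 mean [0.4577 0.1348] rect [455.7 135.4] [37.5 39.9] 76.3
[277 157  11  16 144] ztop 0.045 mean [0.4744 0.0435] rect [473.7  43.7] [28.4 25.4] 17.6
[ 171  169   60   54 2312] ztop 0.053 mean [ 0.6334 -0.1348] rect [ 631.7 -135.7] [97.8 95.3] 46.3
[360 171  49  44 299] ztop 0.014 mean [0.
[... 1354 characters left out ...]
6.3 133. ] [36.6 39.2] 4.4
[ 332  187   51   41 1823] ztop 0.027 mean [0.8504 0.1158] rect [851.3 118.5] [121.7 130.4] 82.8
[   0  216   83   71 4617] ztop 0.150 mean [ 0.05   -0.0391] rect [ 50.6 -37.5] [74.1 14.7] 53.5
[209 221  13  18 182] ztop 0.046 mean [0.4724 0.041 ] rect [472.6  42.4] [28.5 30. ] 3.4
[180 262  43  35 909] ztop 0.053 mean [ 0.4498 -0.096 ] rect [450.  -95.3] [41.7 39.9] 76.2
[ 251  263   67   61 3385] ztop 0.053 mean [ 0.6318 -0.1387] rect [ 631.8 -137.3] [95.6 95.4] 45.8
[ 271  345   66   74 3181] ztop 0.142 mean [ 0.6905 -0.3373] rect [ 682.9 -348.3] [74.4 69.3] 36.4
[ 151  368   76   52 2530] ztop 0.030 mean [ 0.4519 -0.3559] rect [ 452.8 -369.2] [ 99.6 111.1] 69.1
```

View pics/crop1.png

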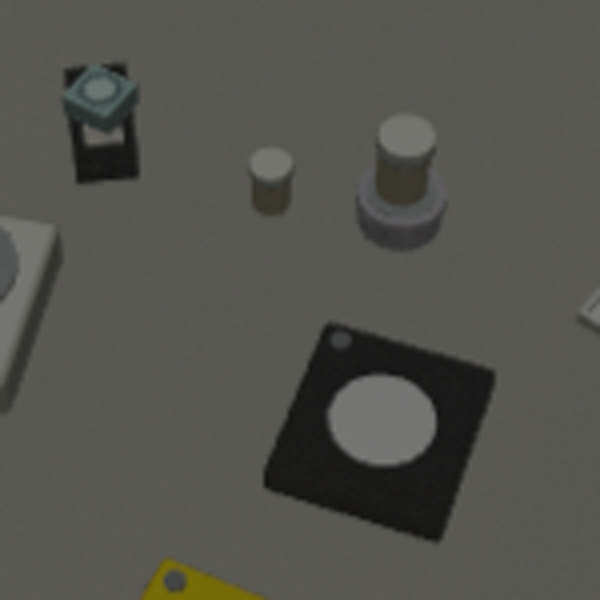

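```bash
cat >> h.py <<'E'
def go(x,y,z,yaw=None):
    s=r.sense();R=np.array(s['orientation']);p=np.array(s['tool_pos'])
    yw=np.degrees(np.arctan2(R[1,0],R[0,0]))
    d=R.T@(np.array([x,y,z])-p)*100
    print('at',p,'yaw %.2f'%yw,'F',np.array(s['ft_force']),'gap %.1fmm'%(s['finger_gap']*95.1),'t %.2f'%s['time_s'])
    print('  need tool cm',d,'|d| %.1f'%np.linalg.norm(d), '' if yaw is None else 'twist z %.1f'%((yw-yaw+180)%360-180))
E
python3 - <<'E'
from h import *
m=r.camera_model('wrist');R=np.array(r.sense()['orientation'])
print('cam axes in tool',R.T@np.array(m['R']).T, 'offset',R.T@(-np.array(m['R']).T@np.array(m['t']).ravel()-r.sense()['tool_pos']))
go(.456,.133,.2274)
p,d,m=load('scene0');C=cloud(m,d)
hsv=cv2.cvtColor(p,cv2.COLOR_BGR2HSV)
sub=np.zeros(p.shape[:2],bool);sub[130:170,225:255]=1
for nm,(zl,zh) in {'blocktop':(.043,.06)}.items():
    w=sub&(C[...,2]>zl)&(C[...,2]<zh); 
    c=max(cv2.findContours(w.astype(np.uint8),0,2)[0],key=cv2.contourArea).reshape(-1,2)
    print(nm,cv2.minAreaRect((plane(m,c,.05)[:,:2]*1000).astype(np.float32)))
w=sub&(p.max(2)<45)
c=np.argwhere(w)[:,::-1];print('box dark',len(c),cv2.minAreaRect((plane(m,c,.03)[:,:2]*1000).astype(np.float32)))
E
```

```text
cam axes in tool [[-0.0004 -0.9551 -0.2963]
 [ 1.     -0.0006  0.0006]
 [-0.0007 -0.2963  0.9551]] offset [ 0.085  -0.0001 -0.156 ]
at [ 0.1562 -0.6305  0.2277] yaw 13.91 F [0.2832 0.1302 0.0329] gap 94.8mm t 0.15
  need tool cm [ 47.4616 -66.8961   0.1409] |d| 82.0 
blocktop ((452.83544921875, -91.31193542480469), (42.61375045776367, 44.568721771240234), 73.89032745361328)
box dark 180 ((462.6351623535156, -89.8077392578125), (111.63350677490234, 43.795921325683594), 26.610639572143555)
```

send_rows(twist=[[0,0,0],[0,0,0],[0,0,0],[0,0,0],[0,0,0],[0,0,0],[0,0,0],[0,0,0],[0,0,0],[0,0,0],[0,0,0],[0,0,0],[0,0,0],[0,0,0],[0,0,0],[0,0,0],[0,0,0],[0,0,0],[0,0,0],[0,0,0]], translation=[[1.3,-1.8,0],[2.6,-3.7,0],[2.6,-3.7,0],[2.6,-3.7,0],[2.6,-3.7,0],[2.6,-3.7,0],[2.6,-3.7,0],[2.6,-3.7,0],[2.6,-3.7,0],[2.6,-3.7,0],[2.6,-3.7,0],[2.6,-3.7,0],[2.6,-3.7,0],[2.6,-3.7,0],[2.6,-3.7,0],[2.6,-3.7,0],[2.6,-3.7,0],[2.6,-3.7,0],[2.0,-2.5,0],[0,0,0]], hand=[9.5,9.5,9.5,9.5,9.5,9.5,9.5,9.5,9.5,9.5,9.5,9.5,9.5,9.5,9.5,9.5,9.5,9.5,9.5,9.5], grip_force=15)

```text
time_s: 2.15
tool_pos: [0.4562, 0.1384, 0.2282]
orientation: [[0.97, 0.245, -0.001], [0.245, -0.97, 0.001], [-0.001, -0.001, -1.0]]
ft_force: [-0.5, -0.1, 0.3]
finger_gap: 1.0
```

Run:
```python
from h import *
p,d,m=snap('wrist','w1.png');go(.456,.133,.2274)
```

```text
at [0.4556 0.1368 0.2281] yaw 14.10 F [ 0.4006 -0.3492 -1.3264] gap 94.9mm t 2.20
  need tool cm [-0.057   0.3774  0.0687] |d| 0.4
```

View pics/w1.png

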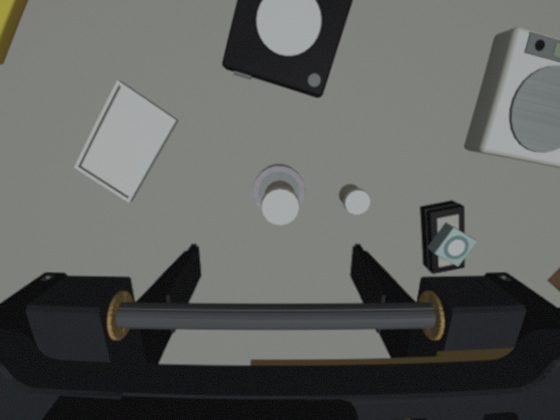

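The wrist view shows the pot lid at (280,206) over the tin at (278,190) and the small pot at (357,201). The box is at (444,237) with the block at (453,244), the tray at (127,140) and the window at (289,20).

Run:
```python
from h import *
p,d,m=load('w1');C=cloud(m,d);Z=C[...,2]
def rect(box,lo,hi,zp,extra=None):
    w=np.zeros(Z.shape,bool);x0,y0,x1,y1=box;w[y0:y1,x0:x1]=1
    w&=(Z>lo)&(Z<hi)
    if extra is not None:w&=extra
    c=max(cv2.findContours(w.astype(np.uint8),0,1)[0],key=cv2.contourArea).reshape(-1,2)
    X=plane(m,c,zp)[:,:2]*1000
    return cv2.minEnclosingCircle(X.astype(np.float32)),cv2.minAreaRect(X.astype(np.float32)),np.median(C[w][:,2])
b=p.max(2)
print('lid',rect((240,160,310,235),.078,.1,.085))
print('tin',rect((240,155,310,235),.02,.04,.03))
print('block',rect((415,195,485,280),.04,.06,.05))
print('box',rect((415,195,485,280),.015,.04,.03))
print('tray',rect((60,70,190,210),.0075,.03,.011))
g=cv2.cvtColor(p,cv2.COLOR_BGR2GRAY)
print('window',rect((225,0,350,90),.01,.04,.022,g>130))
go(.456,.133,.2274)
```

```text
lid (((456.6919250488281, 133.24868774414062), 20.43572425842285), ((456.1037292480469, 133.89144897460938), (40.04319763183594, 38.628780364990234), 14.169065475463867), np.float64(0.08504295632448788))
tin (((459.98101806640625, 135.44041442871094), 32.177188873291016), ((465.1225280761719, 137.3206787109375), (52.69097900390625, 62.5958137512207), 18.740434646606445), np.float64(0.030251650674372174))
block (((451.7698974609375, -90.87925720214844), 29.81325912475586), ((450.86187744140625, -90.40290069580078), (47.64600372314453, 40.6380500793457), 75.31930541992188), np.float64(0.050204065233892106))
box (((451.43048095703125, -90.59237670898438), 52.645545959472656), ((451.8370361328125, -90.66045379638672), (95.73905944824219, 53.78934097290039), 26.33620834350586), np.float64(0.02989880158171995))
tray (((466.918212890625, 336.53045654296875), 74.73441314697266), ((467.0740661621094, 336.4288330078125), (83.5752182006836, 127.4547348022461), 69.0323257446289), np.float64(0.010593454748050709))
window (((644.0723266601562, 171.30503845214844), 34.67483901977539), ((637.764404296875, 169.4800262451172), (54.23647689819336, 68.38941192626953), 14.386555671691895), np.float64(0.022408963379225526))
at [0.4556 0.1368 0.2281] yaw 14.10 F [ 0.4006 -0.3492 -1.3264] gap 94.9mm t 2.20
  need tool cm [-0.057   0.3774  0.0687] |d| 0.4
```

send_rows(twist=[[0,0,0],[0,0,0],[0,0,0],[0,0,0],[0,0,0],[0,0,0],[0,0,0],[0,0,0],[0,0,0],[0,0,0],[0,0,0],[0,0,0],[0,0,0],[0,0,0],[0,0,0]], translation=[[0,0.34,1],[0,0,2.5],[0,0,2.5],[0,0,2.5],[0,0,2.5],[0,0,2],[0,0,1.5],[0,0,1],[0,0,0],[0,0,0],[0,0,0],[0,0,0],[0,0,0],[0,0,0],[0,0,0]], hand=[9.5,9.5,9.5,9.5,9.5,9.5,9.5,9.5,9.5,9.5,3.5,3.5,3.5,3.5,3.5], grip_force=10)

```text
time_s: 3.7
tool_pos: [0.4567, 0.1324, 0.0739]
orientation: [[0.971, 0.241, 0.0], [0.241, -0.971, 0.0], [0.0, 0.0, -1.0]]
ft_force: [1.1, 0.2, -0.3]
finger_gap: 0.637
```

Run:
```python
from h import *
go(.452,-.37,.2,14)
```

```text
at [0.4567 0.1324 0.0739] yaw 13.92 F [ 1.1225  0.2422 -0.297 ] gap 60.6mm t 3.70
  need tool cm [-12.5368  48.6487 -12.6182] |d| 51.8 twist z -0.1
```

send_rows(twist=[[0,0,0],[0,0,0],[0,0,0],[0,0,0],[0,0,0],[0,0,0],[0,0,0],[0,0,0],[0,0,0],[0,0,0],[0,0,0],[0,0,0]], translation=[[0,0,0],[0,0,0],[0,0,0],[0,0,0],[0,0,0],[0,0,0],[0,0,-0.5],[0,0,-1.5],[0,0,-2.5],[0,0,-3],[0,0,-3],[0,0,-1]], hand=[3.5,3.5,3.5,3.5,3.5,3.5,3.5,3.5,3.5,3.5,3.5,3.5])

```text
time_s: 4.9
tool_pos: [0.4584, 0.1325, 0.1926]
orientation: [[0.971, 0.24, 0.006], [0.24, -0.971, 0.001], [0.006, 0.001, -1.0]]
ft_force: [0.4, -0.8, -0.5]
finger_gap: 0.416
```

Run:
```python
from h import *
go(.452,-.37,.19,14)
```

```text
at [0.4584 0.1325 0.1926] yaw 13.91 F [ 0.4075 -0.7558 -0.5089] gap 39.5mm t 4.90
  need tool cm [-12.7048  48.6233   0.2087] |d| 50.3 twist z -0.1
```

send_rows(twist=[[0,0,0],[0,0,0],[0,0,0],[0,0,0],[0,0,0],[0,0,0],[0,0,0],[0,0,0],[0,0,0],[0,0,0],[0,0,0],[0,0,0],[0,0,0],[0,0,0],[0,0,0],[0,0,0]], translation=[[-0.3,1.2,0],[-0.7,2.5,0],[-1,4,0],[-1,4,0],[-1,4,0],[-1,4,0],[-1,4,0],[-1,4,0],[-1,4,0],[-1,4,0],[-1,4,0],[-1,4,0],[-0.9,3,0],[-0.8,1.9,0],[0,0,0],[0,0,0]], hand=[3.5,3.5,3.5,3.5,3.5,3.5,3.5,3.5,3.5,3.5,3.5,3.5,3.5,3.5,3.5,3.5])

```text
time_s: 6.5
tool_pos: [0.4493, -0.3694, 0.1872]
orientation: [[0.971, 0.24, -0.002], [0.24, -0.971, 0.002], [-0.001, -0.003, -1.0]]
ft_force: [0.3, 0.6, -0.3]
finger_gap: 0.415
```

Run:
```python
from h import *
p,d,m=snap('wrist','w2.png');go(.452,-.37,.19,14)
```

```text
at [ 0.4496 -0.3689  0.1876] yaw 13.93 F [-0.129   0.8651 -0.1762] gap 40.0mm t 6.55
  need tool cm [ 0.2035  0.1609 -0.2398] |d| 0.4 twist z -0.1
```

View pics/w2.png

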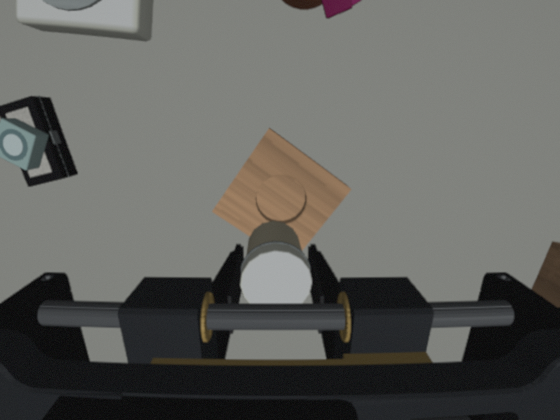

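The well is at about (281,199), and stand corners are visible at (214,209), (270,129) and (350,188). The pot hangs upright.

Run:
```python
from h import *
p,d,m=load('w2');C=cloud(m,d);Z=C[...,2]
w=np.zeros(Z.shape,bool);w[150:225,235:325]=1
f=w&(Z>.007)&(Z<.0185)
n,l,st,_=cv2.connectedComponentsWithStats(f.astype(np.uint8));i=1+st[1:,4].argmax()
print(st[i]);c=np.argwhere(l==i)[:,::-1];print('floor',cv2.minEnclosingCircle((C[l==i][:,:2]*1000).astype(np.float32)),C[l==i].mean(0))
X=plane(m,[[214,209],[270,129],[350,188]],.026);print(X,(X[0]+X[2])/2)
t=np.zeros(Z.shape,bool);t[120:260,200:360]=1;t&=(Z>.02)&(Z<.032)
print('top',cv2.minAreaRect((C[t][:,:2]*1000).astype(np.float32)))
# pot bottom position
b=np.zeros(Z.shape,bool);b[215:300,240:315]=1;b&=(Z>.1)
print('pot z min',np.percentile(C[b][:,2],1), C[b&(Z>np.percentile(C[b][:,2],97)-.004)].mean(0))
go(.452,-.37,.19,14)
```

```text
[ 256  176   50   47 1825]
floor ((451.00909423828125, -374.7134094238281), 28.003625869750977) [ 0.45   -0.375   0.0123]
[[ 0.4243 -0.3052  0.026 ]
 [ 0.5224 -0.3454  0.026 ]
 [ 0.4832 -0.4442  0.026 ]] [ 0.4537 -0.3747  0.026 ]
top ((451.3915710449219, -374.53387451171875), (110.5821762084961, 110.68408966064453), 68.24397277832031)
pot z min 0.14746694814588435 [ 0.4539 -0.3691  0.1999]
at [ 0.4496 -0.3689  0.1876] yaw 13.93 F [-0.129   0.8651 -0.1762] gap 40.0mm t 6.55
  need tool cm [ 0.2035  0.1609 -0.2398] |d| 0.4 twist z -0.1
```

send_rows(twist=[[0,0,0],[0,0,0],[0,0,0],[0,0,0],[0,0,0],[0,0,0],[0,0,0],[0,0,0],[0,0,0],[0,0,0],[0,0,0],[0,0,0],[0,0,0]], translation=[[0.06,0.56,1],[0,0,2],[0,0,2],[0,0,2],[0,0,2],[0,0,1.5],[0,0,1],[0,0,0.6],[0,0,0.4],[0,0,0.2],[0,0,0.2],[0,0,0.1],[0,0,0]], hand=[3.5,3.5,3.5,3.5,3.5,3.5,3.5,3.5,3.5,3.5,3.5,3.5,3.5])

```text
time_s: 7.85
tool_pos: [0.4522, -0.3755, 0.0589]
orientation: [[0.971, 0.24, 0.0], [0.24, -0.971, -0.0], [0.0, 0.0, -1.0]]
ft_force: [0.1, -0.6, -0.7]
finger_gap: 0.417
```

Run:
```python
from h import *
go(.4515,-.3742,.0559,14)
```

```text
at [ 0.4522 -0.3755  0.0589] yaw 13.91 F [ 0.066  -0.6387 -0.7219] gap 39.7mm t 7.85
  need tool cm [-0.0356 -0.1409  0.3049] |d| 0.3 twist z -0.1
```

Three mm to go; lower it in small steps, release and retreat.

send_rows(twist=[[0,0,0],[0,0,0],[0,0,0],[0,0,0],[0,0,0]], translation=[[0,-0.1,0.1],[0,0,0.1],[0,0,0.1],[0,0,0.03],[0,0,0]], hand=[3.5,3.5,3.5,3.5,3.5])

```text
time_s: 8.35
tool_pos: [0.4519, -0.3744, 0.0556]
orientation: [[0.971, 0.24, 0.0], [0.24, -0.971, 0.0], [0.0, 0.0, -1.0]]
ft_force: [-0.1, 0.9, 1.0]
finger_gap: 0.415
```

send_rows(twist=[[0,0,0],[0,0,0]], translation=[[0,0,0.08],[0,0,0]], hand=[3.5,3.5])

```text
time_s: 8.55
tool_pos: [0.4522, -0.3744, 0.0555]
orientation: [[0.971, 0.24, 0.0], [0.24, -0.971, 0.0], [0.0, -0.0, -1.0]]
ft_force: [-1.5, 2.3, 5.1]
finger_gap: 0.42
```

send_rows(twist=[[0,0,0],[0,0,0],[0,0,0],[0,0,0],[0,0,0],[0,0,0],[0,0,0],[0,0,0],[0,0,0],[0,0,0]], translation=[[0,0,0],[0,0,0],[0,0,0],[0,0,0],[0,0,0],[0,0,-0.5],[0,0,-2],[0,0,-4],[0,0,-4],[0,0,-3.5]], hand=[6,6,6,6,6,6,6,9.5,9.5,9.5])

```text
time_s: 9.55
tool_pos: [0.452, -0.3746, 0.1971]
orientation: [[0.971, 0.24, 0.001], [0.24, -0.971, -0.001], [0.001, 0.001, -1.0]]
ft_force: [0.1, 0.2, -0.2]
finger_gap: 0.831
```

Run:
```python
from h import *
p,d,m=snap('wrist','w3.png');C=cloud(m,d);Z=C[...,2]
t=(np.hypot(C[...,0]-.4515,C[...,1]+.374)<.05)&(Z>.058)&(Z<.08)
print('pot',cv2.minEnclosingCircle((C[t][:,:2]*1000).astype(np.float32)),np.median(C[t][:,2]))
go(.460,.135,.15,14)
```

```text
pot ((451.05206298828125, -373.18890380859375), 20.081432342529297) 0.06698440752379754
at [ 0.4545 -0.3769  0.2045] yaw 13.92 F [ 1.3452 -0.9684  3.0473] gap 82.8mm t 9.60
  need tool cm [ 12.811  -49.606    5.0063] |d| 51.5 twist z -0.1
```

send_rows(twist=[[0,0,0],[0,0,0],[0,0,0],[0,0,0],[0,0,0],[0,0,0],[0,0,0],[0,0,0],[0,0,0],[0,0,0],[0,0,0],[0,0,0],[0,0,0],[0,0,0],[0,0,0]], translation=[[0.6,-2.3,0],[1.1,-4.3,0],[1.1,-4.3,0],[1.1,-4.3,0],[1.1,-4.3,0],[1.1,-4.3,0],[1.1,-4.3,0],[1.1,-4.3,0],[1.1,-4.3,0],[1.1,-4.3,1],[1.1,-4.3,1],[1.1,-3.0,1],[0.9,-1.3,1],[0,0,0],[0,0,0]], hand=[9.5,9.5,9.5,9.5,9.5,9.5,9.5,9.5,9.5,9.5,9.5,9.5,9.5,9.5,9.5])

```text
time_s: 11.1
tool_pos: [0.4644, 0.1397, 0.1546]
orientation: [[0.971, 0.241, -0.0], [0.241, -0.971, -0.0], [-0.001, 0.0, -1.0]]
ft_force: [0.1, 0.8, -0.5]
finger_gap: 0.999
```

Run:
```python
from h import *
p,d,m=snap('wrist','w4.png');C=cloud(m,d);Z=C[...,2]
for nm,c,rad,zl,zh in(('tin',(.46,.135),.045,.026,.036),('block',(.45,-.092),.035,.042,.06)):
    t=(np.hypot(C[...,0]-c[0],C[...,1]-c[1])<rad)&(Z>zl)&(Z<zh)
    X=(C[t][:,:2]*1000).astype(np.float32)
    print(nm,len(X),cv2.minEnclosingCircle(X),cv2.minAreaRect(X),np.median(C[t][:,2]))
go(.460,.135,.02,14)
```

```text
tin 3100 ((459.21453857421875, 135.14694213867188), 31.992509841918945) ((459.3228454589844, 135.0619354248047), (62.94255065917969, 62.49803161621094), 12.237305641174316) 0.030325728850153583
block 414 ((457.15234375, -95.19125366210938), 23.325613021850586) ((466.1954345703125, -92.9327621459961), (22.00714683532715, 46.58824920654297), 14.20363998413086) 0.049577429495935285
at [0.4647 0.1393 0.155 ] yaw 13.89 F [-0.0517 -0.7309 -0.092 ] gap 95.1mm t 11.15
  need tool cm [-0.5651  0.3023 13.4997] |d| 13.5 twist z -0.1
```

send_rows(twist=[[0,0,0],[0,0,0],[0,0,0],[0,0,0],[0,0,0],[0,0,0],[0,0,0],[0,0,0],[0,0,0],[0,0,0],[0,0,0],[0,0,0],[0,0,0],[0,0,0],[0,0,0],[0,0,0]], translation=[[-0.62,0.28,1],[0,0,2.5],[0,0,2.5],[0,0,2.5],[0,0,2],[0,0,1.5],[0,0,1],[0,0,0.5],[0,0,0],[0,0,0],[0,0,0],[0,0,0],[0,0,0],[0,0,0],[0,0,0],[0,0,0]], hand=[9.5,9.5,9.5,9.5,9.5,9.5,9.5,9.5,9.5,6,6,6,6,6,6,6], grip_force=15)

```text
time_s: 12.75
tool_pos: [0.4595, 0.1357, 0.0199]
orientation: [[0.971, 0.241, 0.0], [0.241, -0.971, 0.0], [0.0, 0.0, -1.0]]
ft_force: [-1.2, 0.2, 2.9]
finger_gap: 0.665
```

Run:
```python
from h import *
go(.632,-.1365,.17,14)
```

```text
at [0.4595 0.1357 0.0199] yaw 13.92 F [-1.1712  0.2375  2.8814] gap 63.3mm t 12.75
  need tool cm [ 10.2034  30.5679 -15.003 ] |d| 35.5 twist z -0.1
```

send_rows(twist=[[0,0,0],[0,0,0],[0,0,0],[0,0,0],[0,0,0],[0,0,0],[0,0,0],[0,0,0],[0,0,0],[0,0,0],[0,0,0],[0,0,0],[0,0,0],[0,0,0],[0,0,0],[0,0,0],[0,0,0]], translation=[[0,0,-0.5],[0,0,-1.5],[0,0,-3],[0,0,-3],[0,0,-3],[0,0,-3],[0.5,1.5,-1],[1,3,0],[1.3,3.8,0],[1.3,3.8,0],[1.3,3.8,0],[1.3,3.8,0],[1.3,3.8,0],[1.2,4.0,0],[1,3,0],[0,0,0],[0,0,0]], hand=[6,6,6,6,6,6,6,6,6,6,6,6,6,6,6,6,6])

```text
time_s: 14.45
tool_pos: [0.631, -0.1361, 0.1686]
orientation: [[0.971, 0.239, -0.002], [0.239, -0.971, 0.001], [-0.002, -0.001, -1.0]]
ft_force: [-0.3, 0.5, -1.1]
finger_gap: 0.665
```

Run:
```python
from h import *
p,d,m=snap('wrist','w5.png');go(.632,-.1365,.17,14)
C=cloud(m,d);Z=C[...,2]
t=(np.hypot(C[...,0]-.632,C[...,1]+.1365)<.06)&(Z>.045)&(Z<.057)
X=(C[t][:,:2]*1000).astype(np.float32);print(len(X),cv2.minEnclosingCircle(X),np.median(C[t][:,2]))
```

```text
at [ 0.6308 -0.1354  0.1687] yaw 13.91 F [ 0.5602  0.018  -1.8274] gap 63.0mm t 14.50
  need tool cm [ 0.0869  0.1396 -0.1288] |d| 0.2 twist z -0.1
4970 ((632.1005859375, -136.45066833496094), 47.88717269897461) 0.050053431974628804
```

View pics/w5.png

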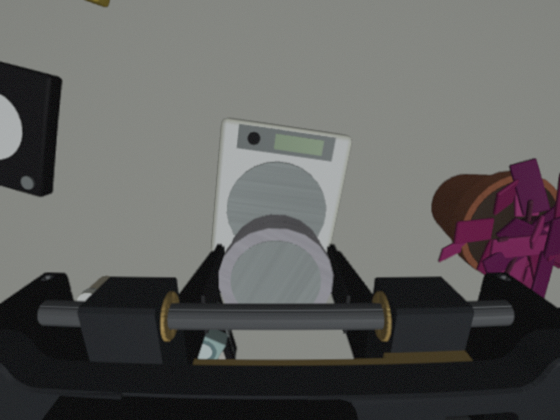

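The tin hangs level over the pan; the pan is at (277,205), with its fitted radius of 47.9 mm matching the 48 mm given. Lower it.

send_rows(twist=[[0,0,0],[0,0,0],[0,0,0],[0,0,0],[0,0,0],[0,0,0],[0,0,0],[0,0,0],[0,0,0],[0,0,0],[0,0,0]], translation=[[0.09,0.12,1],[0,0,2],[0,0,2],[0,0,2],[0,0,1.2],[0,0,0.7],[0,0,0.4],[0,0,0.2],[0,0,0.1],[0,0,0],[0,0,0]], hand=[6,6,6,6,6,6,6,6,6,6,6])

```text
time_s: 15.6
tool_pos: [0.6332, -0.137, 0.0743]
orientation: [[0.971, 0.24, 0.001], [0.24, -0.971, -0.0], [0.001, 0.001, -1.0]]
ft_force: [-0.4, 0.0, -1.6]
finger_gap: 0.667
```

Run:
```python
from h import *
go(.632,-.1365,.0699,14)
```

```text
at [ 0.6332 -0.137   0.0743] yaw 13.91 F [-0.4447  0.0077 -1.6029] gap 63.4mm t 15.60
  need tool cm [-0.1009 -0.0809  0.4364] |d| 0.5 twist z -0.1
```

send_rows(twist=[[0,0,0],[0,0,0],[0,0,0],[0,0,0],[0,0,0],[0,0,0]], translation=[[-0.1,-0.05,0.15],[0,0,0.1],[0,0,0.1],[0,0,0.06],[0,0,0.05],[0,0,0]], hand=[6,6,6,6,6,6])

```text
time_s: 16.2
tool_pos: [0.6316, -0.1366, 0.0699]
orientation: [[0.971, 0.24, -0.0], [0.24, -0.971, 0.0], [-0.0, -0.0, -1.0]]
ft_force: [-3.3, 1.5, 4.9]
finger_gap: 0.66
```

send_rows(twist=[[0,0,0],[0,0,0],[0,0,0],[0,0,0],[0,0,0],[0,0,0],[0,0,0],[0,0,0],[0,0,7.25],[0,0,7.25],[0,0,7.25],[0,0,7.25],[0,0,0],[0,0,0],[0,0,0],[0,0,0],[0,0,0],[0,0,0],[0,0,0],[0,0,0]], translation=[[0,0,0],[0,0,0],[0,0,0],[0,0,0],[0,0,0],[0,0,-0.5],[0,0,-2],[0,0,-3],[0,0,-3],[0,0,-2.5],[0,0,0],[0,0,0],[-2,0,0],[-4,0,0],[-4,0.2,0],[-4,0.2,0],[-3,0,0],[-1.7,0,0],[0,0,0],[0,0,0]], hand=[8.5,8.5,8.5,8.5,8.5,8.5,8.5,8.5,8.5,8.5,7.5,7.5,7.5,7.5,7.5,7.5,7.5,7.5,7.5,7.5])

```text
time_s: 18.2
tool_pos: [0.4506, -0.092, 0.1797]
orientation: [[0.966, -0.26, 0.002], [-0.26, -0.966, -0.001], [0.002, 0.0, -1.0]]
ft_force: [1.5, -0.5, 0.2]
finger_gap: 0.787
```

Run:
```python
from h import *
p,d,m=snap('wrist','w6.png');C=cloud(m,d);Z=C[...,2]
for nm,c,rad,zl,zh in(('block',(.45,-.092),.04,.042,.06),('box',(.452,-.091),.07,.02,.036),('tin',(.632,-.1365),.045,.07,.09)):
    t=(np.hypot(C[...,0]-c[0],C[...,1]-c[1])<rad)&(Z>zl)&(Z<zh)
    X=(C[t][:,:2]*1000).astype(np.float32)
    print(nm,len(X),cv2.minEnclosingCircle(X),cv2.minAreaRect(X),np.median(C[t][:,2]))
go(.45,-.092,.046,-15)
```

```text
block 1592 ((449.99078369140625, -94.58193969726562), 27.211706161499023) ((449.81280517578125, -94.38661193847656), (39.93031311035156, 40.186126708984375), 75.81136322021484) 0.05016943849762302
box 2088 ((450.47625732421875, -95.20825958251953), 49.53734588623047) ((450.65692138671875, -96.71346282958984), (90.11775970458984, 49.14534378051758), 25.84127426147461) 0.030015495846240997
tin 1834 ((621.6319580078125, -134.22119140625), 30.479305267333984) ((611.0335693359375, -131.40847778320312), (60.958412170410156, 21.93062973022461), 75.13695526123047) 0.07997999005363682
at [ 0.4509 -0.0921  0.1796] yaw -15.09 F [-0.0582  0.3053  0.8061] gap 75.0mm t 18.25
  need tool cm [-0.1066  0.0151 13.3611] |d| 13.4 twist z -0.1
```

View pics/w6.png

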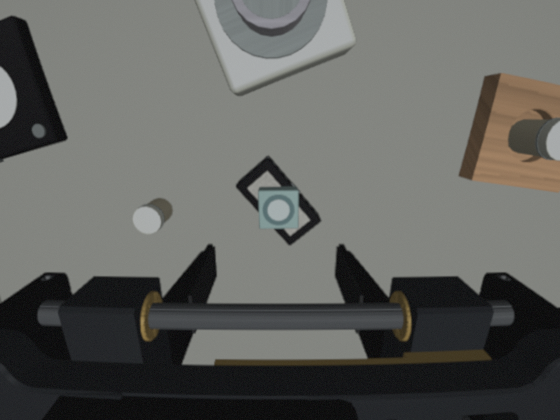

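The block at (278,208) stands square to the jaws over the slide box at (278,200). The pot is in the well and the tin is on the pan.

send_rows(twist=[[0,0,-0.9],[0,0,0],[0,0,0],[0,0,0],[0,0,0],[0,0,0],[0,0,0],[0,0,0],[0,0,0],[0,0,0],[0,0,0],[0,0,0],[0,0,0],[0,0,0],[0,0,0],[0,0,0]], translation=[[-0.05,0.25,1],[0,0,2.5],[0,0,2.5],[0,0,2.5],[0,0,2],[0,0,1.5],[0,0,0.8],[0,0,0.46],[0,0,0],[0,0,0],[0,0,0],[0,0,0],[0,0,0],[0,0,0],[0,0,0],[0,0,0]], hand=[7.5,7.5,7.5,7.5,7.5,7.5,7.5,7.5,7.5,7.5,3.5,3.5,3.5,3.5,3.5,3.5], grip_force=10)

```text
time_s: 19.85
tool_pos: [0.449, -0.0941, 0.0465]
orientation: [[0.969, -0.245, 0.0], [-0.245, -0.969, -0.0], [0.0, 0.0, -1.0]]
ft_force: [-0.7, 0.2, 1.4]
finger_gap: 0.424
```

Run:
```python
from h import *
go(.644,.1713,.16,-14)
```

```text
at [ 0.449  -0.0941  0.0465] yaw -14.19 F [-0.6724  0.2378  1.4349] gap 40.3mm t 19.85
  need tool cm [ 12.4026 -30.513  -11.3459] |d| 34.8 twist z -0.2
```

send_rows(twist=[[0,0,0],[0,0,0],[0,0,0],[0,0,0],[0,0,0],[0,0,0],[0,0,0],[0,0,0],[0,0,0],[0,0,0],[0,0,0],[0,0,0],[0,0,0],[0,0,0],[0,0,0],[0,0,0],[0,0,0]], translation=[[0,0,0],[0,0,0],[0,0,-0.5],[0,0,-1.5],[0,0,-3],[0,0,-3],[0.5,-1.2,-2.3],[1,-2.5,-1],[1.5,-3.8,0],[1.6,-4,0],[1.6,-4,0],[1.6,-4,0],[1.6,-4,0],[1.5,-3.8,0],[1.4,-3.2,0],[0,0,0],[0,0,0]], hand=[3.5,3.5,3.5,3.5,3.5,3.5,3.5,3.5,3.5,3.5,3.5,3.5,3.5,3.5,3.5,3.5,3.5])

```text
time_s: 21.55
tool_pos: [0.6426, 0.1717, 0.1587]
orientation: [[0.97, -0.244, -0.001], [-0.244, -0.97, -0.001], [-0.001, 0.001, -1.0]]
ft_force: [0.5, -0.4, -1.1]
finger_gap: 0.418
```

Run:
```python
from h import *
p,d,m=snap('wrist','w7.png');go(.644,.1713,.16,-14)
C=cloud(m,d);Z=C[...,2];g=cv2.cvtColor(p,cv2.COLOR_BGR2GRAY)
t=(np.hypot(C[...,0]-.644,C[...,1]-.1713)<.06)&(Z>.015)&(Z<.03)&(g>130)
X=(C[t][:,:2]*1000).astype(np.float32);print(len(X),cv2.minEnclosingCircle(X),np.median(C[t][:,2]))
```

```text
at [0.6423 0.171  0.1589] yaw -14.18 F [-0.6755 -0.4191 -0.55  ] gap 40.3mm t 21.60
  need tool cm [ 0.1551 -0.065  -0.1129] |d| 0.2 twist z -0.2
3340 ((644.0162353515625, 171.45689392089844), 35.08291244506836) 0.022534024097747893
```

View pics/w7.png

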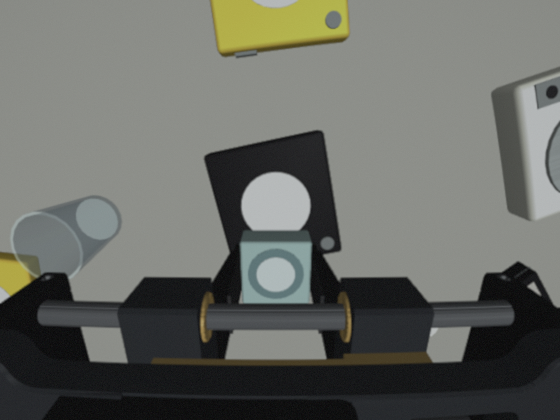

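The block hangs level at (276,270) over the black plate, with the window centred at (276,203).

send_rows(twist=[[0,0,0],[0,0,0],[0,0,0],[0,0,0],[0,0,0],[0,0,0],[0,0,0],[0,0,0],[0,0,0],[0,0,0],[0,0,0]], translation=[[0.08,-0.07,1],[0,0,2],[0,0,2.5],[0,0,2.5],[0,0,1.6],[0,0,1],[0,0,0.6],[0,0,0.3],[0,0,0.1],[0,0,0],[0,0,0]], hand=[3.5,3.5,3.5,3.5,3.5,3.5,3.5,3.5,3.5,3.5,3.5])

```text
time_s: 22.7
tool_pos: [0.6445, 0.1721, 0.0443]
orientation: [[0.97, -0.245, 0.002], [-0.245, -0.97, 0.0], [0.001, -0.001, -1.0]]
ft_force: [0.1, 0.5, -0.0]
finger_gap: 0.418
```

Run:
```python
from h import *
go(.644,.1714,.0385,-14)
```

```text
at [0.6445 0.1721 0.0443] yaw -14.18 F [ 0.1323  0.5232 -0.0375] gap 39.8mm t 22.70
  need tool cm [-0.0313  0.0826  0.5826] |d| 0.6 twist z -0.2
```

send_rows(twist=[[0,0,0],[0,0,0],[0,0,0],[0,0,0],[0,0,0],[0,0,0],[0,0,0],[0,0,0]], translation=[[-0.08,0.06,0.15],[0,0,0.1],[0,0,0.1],[0,0,0.1],[0,0,0.08],[0,0,0.06],[0,0,0],[0,0,0]], hand=[3.5,3.5,3.5,3.5,3.5,3.5,3.5,3.5])

```text
time_s: 23.5
tool_pos: [0.643, 0.1716, 0.0385]
orientation: [[0.97, -0.245, -0.0], [-0.245, -0.97, -0.0], [-0.0, 0.0, -1.0]]
ft_force: [-2.8, -0.2, 4.7]
finger_gap: 0.418
```

send_rows(twist=[[0,0,0],[0,0,0],[0,0,0],[0,0,0],[0,0,0],[0,0,0],[0,0,0],[0,0,-8],[0,0,-8],[0,0,-8],[0,0,-8],[0,0,-8],[0,0,0],[0,0,0],[0,0,0],[0,0,0]], translation=[[0,0,0],[0,0,0],[0,0,0],[0,0,0],[0,0,0],[0,0,-0.5],[0,0,-2],[0,0,-3],[0,0,-4],[0,0,-3.5],[0,0,0],[0,0,0],[-2,1,0],[-3.5,1.9,0],[-4,2.1,0],[-4,2.2,0]], hand=[7,7,7,7,7,7,7,8,8,8,8,8,8,8,8,8])

```text
time_s: 25.1
tool_pos: [0.5518, 0.0471, 0.1678]
orientation: [[0.9, 0.436, 0.001], [0.436, -0.9, -0.0], [0.0, 0.0, -1.0]]
ft_force: [-0.0, -0.1, 0.7]
finger_gap: 0.844
```

send_rows(twist=[[0,0,0],[0,0,0],[0,0,0],[0,0,0],[0,0,0],[0,0,0]], translation=[[-4,2.2,0],[-4,2.2,0],[-4,2.1,0],[-2.5,1.3,0],[-1,0.6,0],[0,0,0]], hand=[8,8,8,8,8,8])

```text
time_s: 25.7
tool_pos: [0.4496, -0.0959, 0.1679]
orientation: [[0.901, 0.433, 0.001], [0.433, -0.901, -0.0], [0.001, 0.001, -1.0]]
ft_force: [0.5, 0.2, 0.5]
finger_gap: 0.844
```

Run:
```python
from h import *
p,d,m=snap('wrist','w8.png');C=cloud(m,d);Z=C[...,2]
for nm,c,rad,zl,zh in(('box',(.4505,-.0955),.07,.026,.036),):
    t=(np.hypot(C[...,0]-c[0],C[...,1]-c[1])<rad)&(Z>zl)&(Z<zh)
    X=(C[t][:,:2]*1000).astype(np.float32)
    print(nm,len(X),cv2.minEnclosingCircle(X),cv2.minAreaRect(X),np.median(C[t][:,2]))
go(.45,-.0955,.0245,25.8)
```

```text
box 3748 ((450.44635009765625, -95.14405059814453), 49.23444366455078) ((450.603515625, -95.283203125), (89.11465454101562, 46.13892364501953), 25.531414031982422) 0.03017269173383925
at [ 0.4502 -0.0952  0.1679] yaw 25.75 F [ 0.7239 -0.102  -0.4357] gap 80.2mm t 25.75
  need tool cm [-0.0469  0.0131 14.3444] |d| 14.3 twist z -0.1
```

View pics/w8.png

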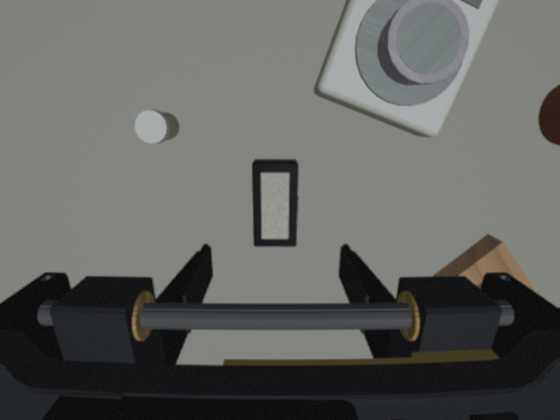

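The slide box is alone at (275,203), aligned with the tool. Pick it up.

send_rows(twist=[[0,0,0.2],[0,0,0],[0,0,0],[0,0,0],[0,0,0],[0,0,0],[0,0,0],[0,0,0],[0,0,0],[0,0,0],[0,0,0],[0,0,0],[0,0,0],[0,0,0],[0,0,0],[0,0,0],[0,0,0],[0,0,0]], translation=[[0.04,0,1],[0,0,2.5],[0,0,3],[0,0,3],[0,0,2.2],[0,0,1.5],[0,0,0.8],[0,0,0.34],[0,0,0],[0,0,0],[0,0,0],[0,0,0],[0,0,0],[0,0,0],[0,0,0],[0,0,0],[0,0,0],[0,0,0]], hand=[8,8,8,8,8,8,8,8,8,4.2,4.2,4.2,4.2,4.2,4.2,4.2,4.2,4.2], grip_force=18)

```text
time_s: 27.55
tool_pos: [0.4503, -0.0951, 0.0243]
orientation: [[0.902, 0.432, 0.0], [0.432, -0.902, -0.0], [0.0, 0.0, -1.0]]
ft_force: [-0.8, -0.4, 2.9]
finger_gap: 0.483
```

Run:
```python
from h import *
go(.467,.3365,.16,-21.5)
```

```text
at [ 0.4503 -0.0951  0.0243] yaw 25.61 F [-0.8368 -0.445   2.8662] gap 45.9mm t 27.55
  need tool cm [ 20.1612 -38.1939 -13.572 ] |d| 45.3 twist z 47.1
```

send_rows(twist=[[0,0,0],[0,0,0],[0,0,0],[0,0,0],[0,0,7.85],[0,0,7.85],[0,0,7.85],[0,0,7.85],[0,0,7.85],[0,0,7.85],[0,0,0]], translation=[[0,0,-0.5],[0,0,-1.5],[0,0,-3],[0,0,-3],[0,0,-3],[0,0,-2],[0,0,-0.6],[0,0,0],[0,0,0],[0,0,0],[0,0,0]], hand=[4.2,4.2,4.2,4.2,4.2,4.2,4.2,4.2,4.2,4.2,4.2])

```text
time_s: 28.65
tool_pos: [0.4497, -0.0948, 0.1595]
orientation: [[0.931, -0.366, -0.001], [-0.366, -0.931, 0.0], [-0.001, 0.0, -1.0]]
ft_force: [-0.6, -0.2, -0.5]
finger_gap: 0.481
```

send_rows(twist=[[0,0,0],[0,0,0],[0,0,0],[0,0,0],[0,0,0],[0,0,0],[0,0,0],[0,0,0],[0,0,0],[0,0,0],[0,0,0],[0,0,0],[0,0,0],[0,0,0],[0,0,0]], translation=[[-0.6,-1.5,0],[-1,-3,0],[-1.3,-3.8,0],[-1.4,-4,0],[-1.4,-4,0],[-1.4,-4,0],[-1.4,-4,0],[-1.4,-4,0],[-1.4,-4,0],[-1.3,-4,0],[-1.1,-3,0],[-0.6,-1.5,0],[0,0,0],[0,0,0],[0,0,0]], hand=[4.2,4.2,4.2,4.2,4.2,4.2,4.2,4.2,4.2,4.2,4.2,4.2,4.2,4.2,4.2])

```text
time_s: 30.15
tool_pos: [0.4666, 0.3357, 0.1598]
orientation: [[0.93, -0.367, -0.0], [-0.367, -0.93, -0.001], [-0.0, 0.001, -1.0]]
ft_force: [-0.7, 1.2, -1.3]
finger_gap: 0.485
```

Run:
```python
from h import *
p,d,m=snap('wrist','w9.png');go(.467,.3365,.16,-21.5)
```

```text
at [0.4666 0.3357 0.1599] yaw -21.55 F [-0.31   -0.6233 -1.4628] gap 45.9mm t 30.20
  need tool cm [ 0.003  -0.0897 -0.0089] |d| 0.1 twist z -0.0
```

View pics/w9.png

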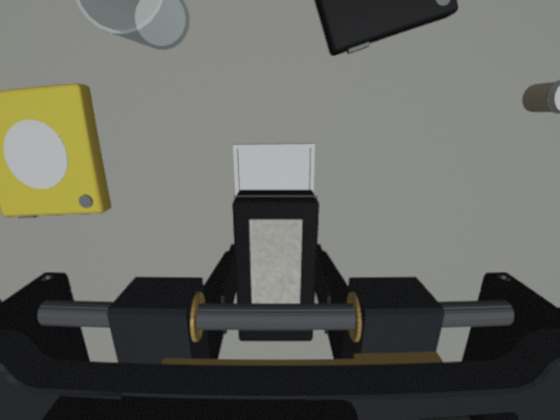

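The box is held level over the tray, whose far corners are at (234,145) and (314,144). Cross-check the tray's middle from that far edge.

Run:
```python
from h import *
p,d,m=load('w9');g=cv2.cvtColor(p,cv2.COLOR_BGR2GRAY)
C=cloud(m,d);Z=C[...,2]
w=np.zeros(g.shape,bool);w[135:185,222:328]=1;w&=(g>150)
ys,xs=np.nonzero(w);print(xs.min(),xs.max(),ys.min())
l=[xs[ys==y].min() for y in(150,160,175)];rr=[xs[ys==y].max() for y in(150,160,175)];print(l,rr)
t=[ys[xs==x].min() for x in(245,275,303)];print(t)
L=plane(m,[[a-.5,y] for a,y in zip(l,(150,160,175))],.011);Rr=plane(m,[[a+.5,y] for a,y in zip(rr,(150,160,175))],.011);T=plane(m,[[x,y-.5] for x,y in zip((245,275,303),t)],.011)
ax=np.array([.9303,-.3668]);ay=np.array([-.3668,-.9303]);c=np.array([.467,.3365])
print('along',(T[:,:2]-c)@ax-.063,'left',(L[:,:2]-c)@ay,'right',(Rr[:,:2]-c)@ay)
print(np.degrees(np.arctan2(*(L[2]-L[0])[[1,0]])),np.degrees(np.arctan2(*(T[2]-T[0])[[1,0]])))
```

```text
233 314 144
[np.int64(233), np.int64(233), np.int64(234)] [np.int64(314), np.int64(314), np.int64(314)]
[np.int64(145), np.int64(145), np.int64(144)]
along [-0.001  -0.0011 -0.0001] left [-0.0424 -0.0428 -0.0423] right [0.04   0.0404 0.0409]
158.52798761504513 -110.58674527416582
```

send_rows(twist=[[0,0,0],[0,0,0],[0,0,0],[0,0,0],[0,0,0],[0,0,0],[0,0,0],[0,0,0],[0,0,0],[0,0,0],[0,0,0]], translation=[[-0.06,-0.17,1],[0,0,2.5],[0,0,2.5],[0,0,2.5],[0,0,1.8],[0,0,1.2],[0,0,0.7],[0,0,0.4],[0,0,0.1],[0,0,0],[0,0,0]], hand=[4.2,4.2,4.2,4.2,4.2,4.2,4.2,4.2,4.2,4.2,4.2])

```text
time_s: 31.3
tool_pos: [0.4672, 0.3392, 0.034]
orientation: [[0.931, -0.366, 0.001], [-0.366, -0.931, 0.001], [0.001, -0.001, -1.0]]
ft_force: [0.5, 0.5, -1.1]
finger_gap: 0.482
```

Run:
```python
from h import *
go(.4667,.3375,.0283,-21.5)
```

```text
at [0.4672 0.3392 0.034 ] yaw -21.49 F [ 0.533   0.4602 -1.1031] gap 45.8mm t 31.30
  need tool cm [0.0135 0.1819 0.5696] |d| 0.6 twist z 0.0
```

send_rows(twist=[[0,0,0],[0,0,0],[0,0,0],[0,0,0],[0,0,0],[0,0,0],[0,0,0],[0,0,0]], translation=[[0,0.13,0.15],[0,0,0.1],[0,0,0.1],[0,0,0.1],[0,0,0.07],[0,0,0.06],[0,0,0],[0,0,0]], hand=[4.2,4.2,4.2,4.2,4.2,4.2,4.2,4.2])

```text
time_s: 32.1
tool_pos: [0.4662, 0.3377, 0.0283]
orientation: [[0.931, -0.366, -0.0], [-0.366, -0.931, -0.0], [-0.0, 0.0, -1.0]]
ft_force: [-3.6, -1.8, 6.4]
finger_gap: 0.484
```

Contact with the floor; release and back off up and away so the cameras see the bench.

send_rows(twist=[[0,0,0],[0,0,0],[0,0,0],[0,0,0],[0,0,0],[0,0,0],[0,0,0],[0,0,0],[0,0,0],[0,0,0],[0,0,0],[0,0,0],[0,0,0],[0,0,0]], translation=[[0,0,0],[0,0,0],[0,0,0],[0,0,0],[0,0,0],[0,0,-0.5],[0,0,-2],[0,0,-4],[0,0,-4],[0,0,-4],[0,0,-4],[0,0,-3],[0,0,0],[0,0,0]], hand=[7,7,7,7,7,7,7,7,7,7,7,7,7,7])

```text
time_s: 33.5
tool_pos: [0.4664, 0.3378, 0.2432]
orientation: [[0.931, -0.366, 0.002], [-0.366, -0.931, 0.001], [0.001, -0.002, -1.0]]
ft_force: [0.4, -0.2, -0.0]
finger_gap: 0.738
```

Run:
```python
from h import *
p,d,m=snap('wrist','w10.png');C1=cloud(m,d);p2,d2,m2=snap('scene','s2.png');p3,d3,m3=snap('side','s3.png')
cv2.imwrite('pics/fin.png',np.hstack([p2[90:290,60:460],p3[130:330,140:400]]))
cv2.imwrite('pics/fin.png',np.vstack([cv2.resize(p2[100:290,80:480],None,fx=1.5,fy=1.5),cv2.resize(p3[120:340,140:540],None,fx=1.5,fy=1.4)])[:600])
C2=cloud(m2,d2);C3=cloud(m3,d3)
for nm,c,rad,h in(('tin',(.632,-.1365),.045,.080),('block',(.644,.1714),.04,.042),('pot',(.4515,-.3742),.04,.067),('box',(.4667,.3372),.056,.034)):
  for v,C in(('w',C1),('scene',C2),('side',C3)):
    t=(np.hypot(C[...,0]-c[0],C[...,1]-c[1])<rad)&(abs(C[...,2]-h)<.006)
    if t.sum()<30: continue
    X=(C[t][:,:2]*1000).astype(np.float32);q=cv2.minAreaRect(X)
    print(nm,v,np.round(q[0],1),np.round(q[1],1),round(q[2],1),'z %.4f'%np.median(C[t][:,2]))
go(.4,.3,.2)
```

```text
tin scene [ 631.4 -135.3] [65.2 60.3] 25.4 z 0.0806
tin side [ 630.6 -138.6] [63.  61.7] 88.1 z 0.0815
block w [626.1 177. ] [40.   7.2] 69.5 z 0.0416
block scene [644.  172.5] [40.1 44.1] 77.2 z 0.0425
block side [643.7 170.7] [41.9 39.9] 75.7 z 0.0436
pot scene [ 450.8 -371.4] [40.  36.2] 29.4 z 0.0671
pot side [ 450.7 -373.4] [38.1 37.9] 61.8 z 0.0676
box w [465.9 337.2] [47.4 88.9] 68.5 z 0.0342
box scene [467.1 338.6] [46.7 94.3] 68.3 z 0.0342
box side [465.9 336.5] [50.  90.4] 68.0 z 0.0356
at [0.4653 0.3371 0.24  ] yaw -21.49 F [-0.6843 -0.3884  0.5077] gap 70.0mm t 33.65
  need tool cm [-4.7042  5.829   4.0276] |d| 8.5
```

View pics/fin.png

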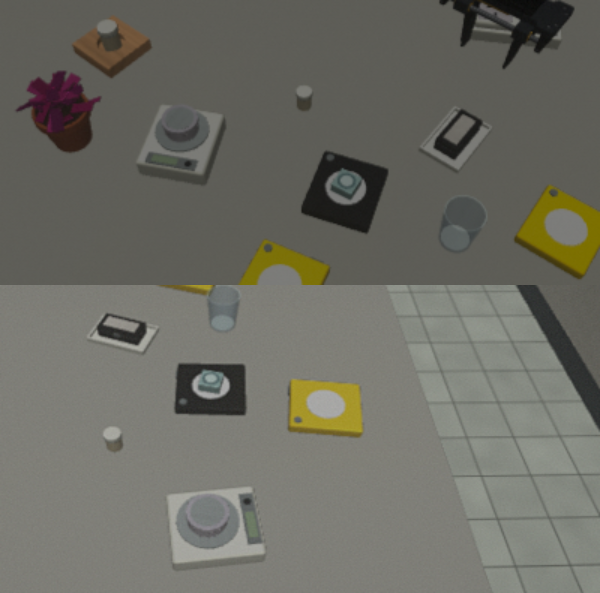

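View pics/w10.png

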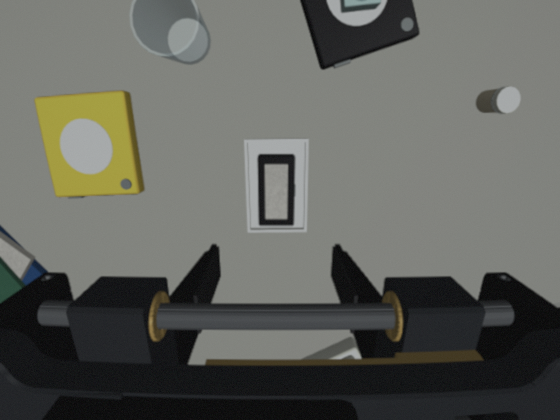

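The composite shows the tin on the pan, the block in the window, the pot in the well and the box in the tray. The wrist view shows the box at (277,190) flat inside the tray at (277,186). Plant, beaker, small pot and yellow plates haven't moved, so I'm handing in.

```bash
python3 -c "
from plant import r
print(r.job_done())"
```

```text
the job is handed in; nothing more can be done
None
```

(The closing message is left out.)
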